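# Pack the colour-coded specimen caddy

### The arm

A 7-joint arm with a two-finger parallel gripper is mounted at the origin on a cart in front of the work surface, level with it; the furniture and walls round the work are solid. World frame = base frame: x ahead of the robot, y to its left, z up, the work surface at z = 0. Lengths are in m, angles in rad, forces in N, time in s.
With the tool pointing down it reaches from about 0.425 to 1.025 m from the base axis. Payload 9.4 kg.
Tool frame: the origin (TCP) lies midway between the tips of the shut fingers; the grasp point (between the pads) lies 19 mm behind it; z points along the fingers, y is the line along which they close (so a half turn about z gives the same grasp; the last joint's range is limited). The gripper opens to 93 mm and grips with 3 to 60 N. Pads are 15 mm wide; open, the fingers measure 128 mm over their backs; the gripper's body (75 mm by 188 mm) begins 65 mm behind the grasp point.
Start: joints at [1.239, 0.599, -0.003, 1.599, 0.002, 0.943, -0.08], TCP at [0.183, -0.702, 0.195] pointing down, gripper open.
Joint ranges: [-2.57, 2.57], [-0.35, 1.97], [-1.29, 1.29], [0.11, 2.56], [-1.05, 4.19], [0.11, 1.86], [-2.63, 2.63]. Speed limits (rad/s): [2.22, 2.22, 3.01, 3.01, 3.14, 3.14, 3.14].

### API

Orientations are given as a 3x3 rotation matrix whose columns are the frame's x, y, z axes.
In Python, from plant import r, snapshot, job_done gives the robot as it stands.
- The arm moves only by the shell command python3 -m crank 'ROWS' [FORCE]. ROWS is a JSON object of lists of equal length, an entry for each row: "jaw": the closure, from 0 (fully open) to 1 (shut); "slide": the shift along the tool's x, y, z in mm, a list of three; "twist": the turn, a rotation vector about the tool's x, y, z in rad, a list of three. A call has 1 to 5 rows; each row is the pose to reach, as a shift and turn from the pose commanded when the call began, along the tool's axes at that moment; what a row does not reach only later rows make up. A row lasts 1/8 s, in which the tool goes at most 62.5 mm and 10.7 degrees, less where a joint would pass 70% of its speed; a pose out of reach is approached as far as the arm can. A call with a gripper value outside its range is refused whole. The fingers move at their own pace and stop on an object; FORCE is the grip in N (left out, the last holds). Time passes only in rows, so rows that repeat a pose let the fingers close. It gives the time, the measured TCP pose, the force, the opening and the grip force at its end, in the units of the state.
- r.get_obs(): the state, without advancing time (a new reading comes with each control period).
- snapshot(name): name is "side" or "top"; returns a dict with "image" (384x512x3 uint8, blue, green, red), "range_z" (384x512 float32, m along the optical axis (not along the pixel's ray), 0 where there is no reading), "vertical_fov" (degrees; the focal length in pixels is half the picture's height over the tangent of half this angle, whatever the lens; pixels are square), "cx", "cy" (the principal point, pixels), "eye" and "orientation" of the camera in the world. Camera axes: x right, y up, looking along -z (the intrinsics and any distortion apply to the point x, -y, -z); pixel columns grow to the right and rows downward; lengths in m; the calibration is good to about 2 mm. A picture is of the moment at which its call begins.
- job_done(): hands the job in; it is judged then, once.
The state is a dict: "t": time; "joint_positions": joint angles; "joint_velocities": joint speeds; "effort": joint torques, N m; "ee_pos": TCP position; "ee_rot": TCP orientation; "force": force on the tool from outside, world axes, zero at the start; "torque": the same for the moment, N m; "width": opening from 0.0 (shut) to 1.0 (fully open); "grasp_force": force on a finger pad.
Only numpy, scipy, OpenCV 4.12 (cv2) and the standard library are available. Lean on these libraries where they do the work, as an engineer would, in place of code of your own. Each camera call takes 0.05 s, during which the arm holds its last target. There are 200 camera calls.

### The job

Pack the specimen caddy for collection: stand each small red-lidded vial that has a yellow, green, blue or white dot on its lid upright in the recess of the caddy block of the same colour, in any order. The vial with the black dot and the vial with no dot do not belong: leave them standing where they are. Do not tip any vial over on the way.

Things in the scene. Friction and masses are not known exactly. Their poses are not given: they have to be found in the camera images.
- vial_yellow_mid (a point): Small clear specimen vial standing upright, red screw lid with a round yellow sticker dot, 30 mm across, on top. Round: 46 mm across at the lid, body 42 mm, 73 mm tall, 60 g (varies), rigid, lid screwed on; grip round the body with the jaws from above. This point is its centre, half-way up (36.5 mm above its base); z is up along the vial. To be packed.
- vial_green_mid (a point): Small clear specimen vial standing upright, red screw lid with a round green sticker dot, 30 mm across, on top. Round: 46 mm across at the lid, body 42 mm, 73 mm tall, 60 g (varies), rigid, lid screwed on; grip round the body with the jaws from above. This point is its centre, half-way up (36.5 mm above its base); z is up along the vial. To be packed.
- vial_blue_mid (a point): Small clear specimen vial standing upright, red screw lid with a round blue sticker dot, 30 mm across, on top. Round: 46 mm across at the lid, body 42 mm, 73 mm tall, 60 g (varies), rigid, lid screwed on; grip round the body with the jaws from above. This point is its centre, half-way up (36.5 mm above its base); z is up along the vial. To be packed.
- vial_white_mid (a point): Small clear specimen vial standing upright, red screw lid with a round white sticker dot, 30 mm across, on top. Round: 46 mm across at the lid, body 42 mm, 73 mm tall, 60 g (varies), rigid, lid screwed on; grip round the body with the jaws from above. This point is its centre, half-way up (36.5 mm above its base); z is up along the vial. To be packed.
- vial_black_mid (a point): Small clear specimen vial standing upright, red screw lid with a round black sticker dot, 30 mm across, on top. Round: 46 mm across at the lid, body 42 mm, 73 mm tall, 60 g (varies), rigid, lid screwed on; grip round the body with the jaws from above. This point is its centre, half-way up (36.5 mm above its base); z is up along the vial. A look-alike: stays where it stands.
- vial_plain_mid (a point): Small clear specimen vial standing upright, plain red screw lid without any dot. Round: 46 mm across at the lid, body 42 mm, 73 mm tall, 60 g (varies), rigid, lid screwed on; grip round the body with the jaws from above. This point is its centre, half-way up (36.5 mm above its base); z is up along the vial. A look-alike: stays where it stands.
- station_yellow: Yellow block, 86 x 86 x 14 mm, fixed in the grey caddy (196 mm square tray, 14 mm rim; four blocks, 2 x 2, centres 92 mm apart). Round recess in its top, 64 mm across, 10 mm deep, takes one vial. Origin: centre of its underside, 5 mm above the work surface; recess floor 4 mm, top 14 mm, a seated vial's centre 40.5 mm above the origin. z up, x, y along its edges.
- station_green: Green block, 86 x 86 x 14 mm, fixed in the grey caddy (196 mm square tray, 14 mm rim; four blocks, 2 x 2, centres 92 mm apart). Round recess in its top, 64 mm across, 10 mm deep, takes one vial. Origin: centre of its underside, 5 mm above the work surface; recess floor 4 mm, top 14 mm, a seated vial's centre 40.5 mm above the origin. z up, x, y along its edges.
- station_blue: Blue block, 86 x 86 x 14 mm, fixed in the grey caddy (196 mm square tray, 14 mm rim; four blocks, 2 x 2, centres 92 mm apart). Round recess in its top, 64 mm across, 10 mm deep, takes one vial. Origin: centre of its underside, 5 mm above the work surface; recess floor 4 mm, top 14 mm, a seated vial's centre 40.5 mm above the origin. z up, x, y along its edges.
- station_white: White block, 86 x 86 x 14 mm, fixed in the grey caddy (196 mm square tray, 14 mm rim; four blocks, 2 x 2, centres 92 mm apart). Round recess in its top, 64 mm across, 10 mm deep, takes one vial. Origin: centre of its underside, 5 mm above the work surface; recess floor 4 mm, top 14 mm, a seated vial's centre 40.5 mm above the origin. z up, x, y along its edges.

How it is judged:
By the outcome, as a careful person would: the job done as asked, in the order asked, and still so for the second after the job is handed in, with the robot touching nothing.
It also fails if it takes over 96 s, if anything falls off the work surface, if the arm or the gripper's body presses on something with over 40 N, if the wrist force passes 120 N, or if a joint passes its speed limit or range.

## Working session

There is one attempt and no reset: what is moved stays moved. The work goes in short steps, Python scripts to look and compute and a shell command to move; the robot and the scene stay as the last step left them, time stands still between calls to the robot, and variables do not carry over. Pictures are saved under pics/ and viewed, at most 14 in all, crops included, and the job is handed in when it is done.

```bash
ls; mkdir -p pics; python3 - <<'E'
from plant import r,snapshot
import cv2,numpy as np
for n in("side","top"):
    s=snapshot(n);cv2.imwrite(f"pics/{n}0.png",s["image"])
    print({k:v for k,v in s.items() if k not in("image","range_z")})
    np.savez(f"/tmp/{n}0.npz",**s)
o=r.get_obs();print(o["t"],o["ee_pos"],o["ee_rot"],o["width"])
E
```

```text
pics
{'vertical_fov': 53.471542704736216, 'cx': 253.86580348808397, 'cy': 194.38577785526397, 'eye': array([ 0.35133248, -0.60933059,  0.4361818 ]), 'orientation': array([[ 0.97679966,  0.07647439, -0.20003523],
       [-0.21341734,  0.42508   , -0.87963631],
       [ 0.01776133,  0.90191943,  0.43153896]])}
{'vertical_fov': 54.72554464460707, 'cx': 267.1481707933485, 'cy': 187.0296688437468, 'eye': array([0.38294295, 0.14281666, 0.89347127]), 'orientation': array([[-0.01856706,  0.98440906, -0.17491162],
       [-0.99907026, -0.01145898,  0.04156083],
       [ 0.03890855,  0.17552066,  0.98370657]])}
0.1 [ 0.1825967  -0.70116165  0.19422299] [[ 9.67700273e-01  2.52103031e-01 -4.93695153e-04]
 [ 2.52103471e-01 -9.67699403e-01  1.30615540e-03]
 [-1.48462769e-04 -1.38842920e-03 -9.99999025e-01]] 0.9985671115586324
```

View pics/top0.png

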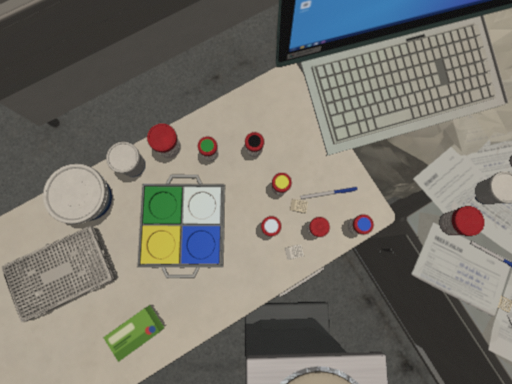

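View pics/side0.png

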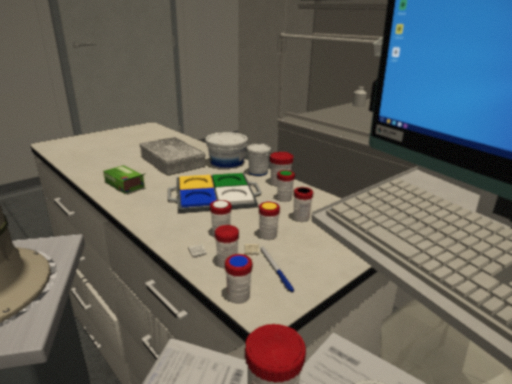

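The top view shows these vials:
- yellow (282,183)
- green (208,146)
- blue (363,225)
- white (271,227)
- black (255,142)
- plain (319,227)

The recesses are green (163,205), white (202,207), yellow (161,244) and blue (201,244). The side view agrees with this layout.

```bash
cat > h.py <<'E'
import numpy as np,cv2
def world(s):
    f=192/np.tan(np.radians(float(s["vertical_fov"]))/2)
    v,u=np.mgrid[:384,:512];d=s["range_z"]
    P=np.stack([(u-s["cx"])/f*d,-(v-s["cy"])/f*d,-d],-1)
    return P@s["orientation"].T+s["eye"]
def plane(s,u,v,z):
    f=192/np.tan(np.radians(float(s["vertical_fov"]))/2)
    k=s["orientation"]@np.array([(u-s["cx"])/f,-(v-s["cy"])/f,-1]);e=s["eye"]
    return e+k*(z-e[2])/k[2]
top=dict(yellow=(282,183),green=(208,146),blue=(363,225),white=(271,227),black=(255,142),plain=(319,227))
def find(s,u,v,rad=18,zlo=.062,zhi=.085):
    """lid centre: points of lid height round a pixel"""
    W=world(s);m=(W[...,2]>zlo)&(W[...,2]<zhi)
    v0,u0=np.mgrid[:384,:512];m&=(u0-u)**2+(v0-v)**2<rad**2
    vv,uu=np.nonzero(m);(c,rr)=cv2.minEnclosingCircle(np.stack([uu,vv],1).astype(np.float32))
    return plane(s,*c,.073),c,rr,np.median(W[m],0)
E
python3 - <<'E'
from h import *
s=dict(np.load("/tmp/top0.npz"));np.set_printoptions(precision=4,suppress=True)
W=world(s)
for n,p in top.items(): a=find(s,*p);print(n,a[0],np.round(a[1],1),round(a[2],1),a[3])
for n,p in dict(green=(163,205),white=(202,207),yellow=(161,244),blue=(201,244)).items(): print(n,plane(s,*p,.019),W[p[1],p[0]])
for p in [(230,300),(123,155),(162,138),(76,190),(58,270),(132,330),(400,60),(330,190),(298,205),(183,180),(181,270)]: print(p,W[p[1],p[0]])
im=cv2.resize(s["image"][130:275,130:390],None,fx=3,fy=3,interpolation=cv2.INTER_CUBIC);cv2.imwrite("pics/c1.png",im)
E
```

```text
yellow [0.5388 0.0756 0.073 ] [281.5 182.5] 10.1 [0.5382 0.0747 0.0733]
green [0.6242 0.2424 0.073 ] [207.5 146.5] 10.1 [0.6245 0.243  0.0731]
blue [ 0.4414 -0.1042  0.073 ] [363.  224.5] 10.6 [ 0.4411 -0.1048  0.073 ]
white [0.4408 0.1009 0.073 ] [271.2 226.3] 10.3 [0.4411 0.1012 0.0732]
black [0.6341 0.1358 0.073 ] [254.2 142. ] 10.1 [0.6341 0.1362 0.0731]
plain [ 0.4371 -0.0059  0.073 ] [319.3 227.1] 10.5 [ 0.4375 -0.0061  0.0725]
green [0.4984 0.3516 0.019 ] [0.4998 0.354  0.0087]
white [0.4924 0.2604 0.019 ] [0.4935 0.2616 0.0106]
yellow [0.4078 0.3534 0.019 ] [0.408  0.3554 0.0109]
blue [0.4062 0.2617 0.019 ] [0.4064 0.2629 0.0099]
(230, 300) [ 0.2773  0.196  -0.0006]
(123, 155) [0.6036 0.4284 0.0808]
(162, 138) [0.6415 0.3429 0.0838]
(76, 190) [0.5254 0.5245 0.0829]
(58, 270) [0.3547 0.5682 0.0455]
(132, 330) [0.2242 0.4052 0.0381]
(400, 60) [ 0.7974 -0.1879  0.1473]
(330, 190) [ 0.5327 -0.0497 -0.0006]
(298, 205) [0.4954 0.0318 0.0088]
(183, 180) [ 0.5616  0.3098 -0.0003]
(181, 270) [ 0.3475  0.3099 -0.0002]
```

View pics/c1.png

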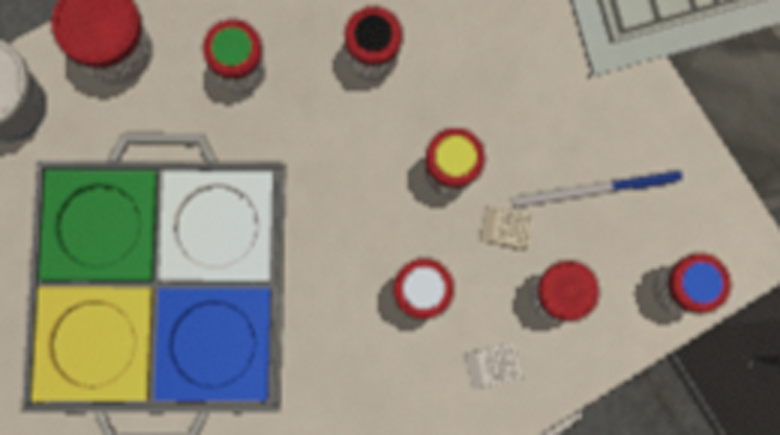

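The crop confirms the centres. The recess circles, in full-picture pixels, are green (163,205), white (202,206), yellow (161,245) and blue (201,245). Next I'll check obstacle heights along the way in.

```bash
python3 - <<'E'
from h import *
H=np.full((14,30),-9.)
for n in("top","side"):
    s=dict(np.load(f"/tmp/{n}0.npz"));W=world(s)[s["range_z"]>0]
    i=((W[:,0]-.1)/.05).astype(int);j=((.6-W[:,1])/.05).astype(int)
    k=(i>=0)&(i<14)&(j>=0)&(j<30)&(W[:,0]>.1)&(W[:,1]<.6)
    np.maximum.at(H,(i[k],j[k]),W[k,2]*100)
print("     y:",*[f"{60-5*j:4d}" for j in range(30)])
for i in range(14)[::-1]:print(f"x{10+5*i:3d}   ",*[f"{h:4.0f}" if h>-9 else "   ." for h in H[i]])
E
```

```text
y:   60   55   50   45   40   35   30   25   20   15   10    5    0   -5  -10  -15  -20  -25  -30  -35  -40  -45  -50  -55  -60  -65  -70  -75  -80  -85
x 75       .    .    .    .    .    .    0    0    1    0   46   46   46   46   33   15   15   15   14   14   13   11    .    .    .    .    .    .    .    .
x 70       .    .    .    .    .    0    0    1    1    0    1   14   15   15   14   14   14   14   14   13   13   10    .    .    .    .    .    .    .    .
x 65       .    .    .    0    9    9    0    0    7    8    0   13   14   14   14   13   13   13   13   11   10    8    .    .    .    .    .    .    .    .
x 60       .    0    9    9    9    9    8    8    8    8    1    0   13   13   13   12   11    3    4    6    7    6    .    .    .    .    .    .    .    .
x 55       9    9    9    9    9    2    2    0    1    0    8    1   11   10    0    0    4    4    4    4    4    4    .    .    .    .    .    .    .    .
x 50       9    8    9    2    2    2    2    2    0    0    8    7    1    1    1    0    4    4    4   12   12    .    .    .    .    .    .    .    .    .
[... 564 characters left out ...]
  5    5    5    4    4    4    .    .    .    .    .    .    .    .
x 25       5    5    0    4    5    5    0    1    0    0    0   -8    .    .    .    .    .    4    5    5    5    4    .    .    .    .    .    .    .    .
x 20       1    0    4    4    5    5    1    0    0   -0    .    .    .    .    .    .    .    .    4    5    5    .    .    .    .    .    .    .    .    .
x 15       0    0    4    4    4    1    0    0    .    .    .    .    .   -2    .    .    .    .    .    5    4    .    .    .    .    .    .    .    .    .
x 10       0    1    0    1    0    0    .    .    0    1    1    2    2    1    1    0    .    .    .    3    4    .    .    .    .    .    .    .    .    .
```

```bash
cat > go.py <<'E'
import sys,numpy as np
from scipy.spatial.transform import Rotation as R
from plant import r
P=dict(b=(.4412,-.1045),w=(.441,.101),y=(.5385,.0753),g=(.6243,.2426),B=(.404,.262),W=(.4955,.2605),Y=(.406,.3535),G=(.498,.3515))
o=r.get_obs();T=o["ee_rot"];x,y=P[sys.argv[1]];p=np.array([x,y,float(sys.argv[2])])
c=np.cos(np.pi/4);D=np.array([[-c,c,0],[c,c,0],[0,0,-1]])
print("t",round(o["t"],2),"pos",o["ee_pos"].round(4),"F",np.round(o["force"],1),"w",round(o["width"],3),"gf",np.round(o["grasp_force"],1))
print("slide mm",(T.T@(p-o["ee_pos"])*1e3).round(1),"twist",R.from_matrix(T.T@D).as_rotvec().round(3),"q",np.round(o["joint_positions"],2))
E
python3 -m crank '{"jaw":[0.1,0.2,0.2,0.2,0.2],"slide":[[31,-39,0],[62,-78,0],[93,-117,0],[124,-156,0],[155,-195,0]],"twist":[[0,0,-0.18],[0,0,-0.36],[0,0,-0.54],[0,0,-0.72],[0,0,-0.9]]}' 15; python3 go.py b .15
```

```text
t: 0.72
ee_pos: [0.2839, -0.4722, 0.1949]
ee_rot: [[0.399, 0.917, -0.0], [0.917, -0.399, 0.0], [0.0, -0.0, -1.0]]
force: [0.6, 0.3, 0.3]
width: 0.801
grasp_force: 0.0
t 0.72 pos [ 0.2839 -0.4722  0.1949] F [0.6 0.3 0.3] w 0.801 gf 0.0
slide mm [399.9  -2.4  44.9] twist [-0.    -0.    -1.195] q [ 1.13  0.4  -0.28  1.99  0.16  0.77  0.35]
```

```bash
python3 -m crank '{"jaw":[0.2,0.2,0.2,0.2,0.2],"slide":[[50,0,0],[100,0,0],[150,0,0],[200,-1,0],[250,-1,0]],"twist":[[0,0,-0.18],[0,0,-0.36],[0,0,-0.54],[0,0,-0.72],[0,0,-0.9]]}' >/dev/null; python3 go.py b .12
```

```text
t 1.35 pos [ 0.3839 -0.2433  0.195 ] F [ 1.2 -0.9  0.8] w 0.802 gf 0.0
slide mm [ 95.6 115.8  75. ] twist [-0.     0.    -0.296] q [ 0.89  0.32 -0.58  2.17  0.27  0.71  0.62]
```

```bash
python3 -m crank '{"jaw":[0.2,0.2,0.2,0.2,0.2],"slide":[[24,29,0],[48,58,10],[72,87,30],[96,116,55],[96,116,75]],"twist":[[0,0,-0.15],[0,0,-0.296],[0,0,-0.296],[0,0,-0.296],[0,0,-0.296]]}' >/dev/null; python3 go.py b .017
python3 - <<'E'
from h import *
from plant import snapshot
for n in("side","top"):
    s=snapshot(n);cv2.imwrite(f"pics/{n}1.png",s["image"])
E
```

```text
t 1.98 pos [ 0.4428 -0.103   0.1193] F [ 0.1 -0.1 -0. ] w 0.799 gf 0.0
slide mm [  0.   -2.3 102.3] twist [ 0.001 -0.    -0.001] q [ 0.53  0.45 -0.57  2.25  0.47  0.55  0.38]
```

View pics/side1.png

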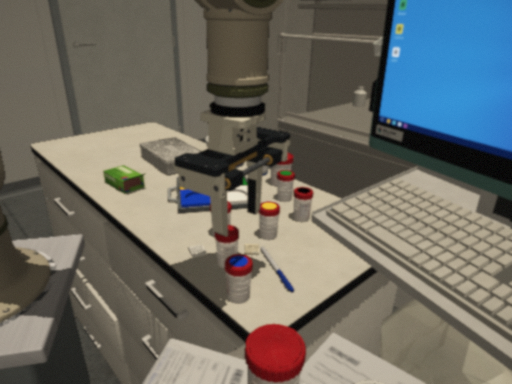

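The side view shows the finger tips at about (221,236) and (253,212), with the blue lid at (238,265). I'll check by projecting the TCP and the lid into this view.

```bash
python3 - <<'E'
from h import *
s=dict(np.load("/tmp/side0.npz"));f=192/np.tan(np.radians(float(s["vertical_fov"]))/2)
for p in [(.4428,-.103,.119),(.4412,-.1045,.073),(.4412+.026,-.1045+.026,.119),(.4412-.026,-.1045-.026,.119)]:
    c=s["orientation"].T@(np.array(p)-s["eye"]);print(p,s["cx"]+f*c[0]/-c[2],s["cy"]-f*c[1]/-c[2])
print(find(s,238,265,20))
E
```

```text
(0.4428, -0.103, 0.119) 238.41298000309035 234.90715232830587
(0.4412, -0.1045, 0.073) 237.59897822173988 259.7390453821357
(0.4672, -0.0785, 0.119) 250.37475776570864 225.73346478879938
(0.41519999999999996, -0.1305, 0.119) 223.52642378893282 246.23070840198721
(array([ 0.43921024, -0.1159256 ,  0.073     ]), (237.62962341308594, 264.0), 13.95599365234375, array([ 0.44018152, -0.11339444,  0.07103413]))
```

View pics/top1.png

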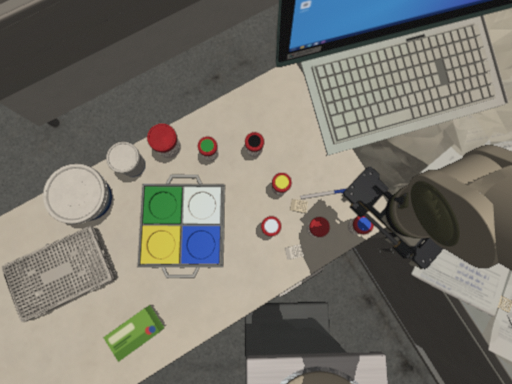

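```bash
python3 - <<'E'
import cv2
a=cv2.imread("pics/side1.png")[110:310,160:320];b=cv2.imread("pics/top1.png")[160:280,330:450]
a=cv2.resize(a,(480,600));b=cv2.resize(b,(320,320));c=cv2.copyMakeBorder(b,0,280,0,0,cv2.BORDER_CONSTANT)
cv2.imwrite("pics/c2.png",cv2.hconcat([a,c]))
E
```

```text
(no output)
```

View pics/c2.png

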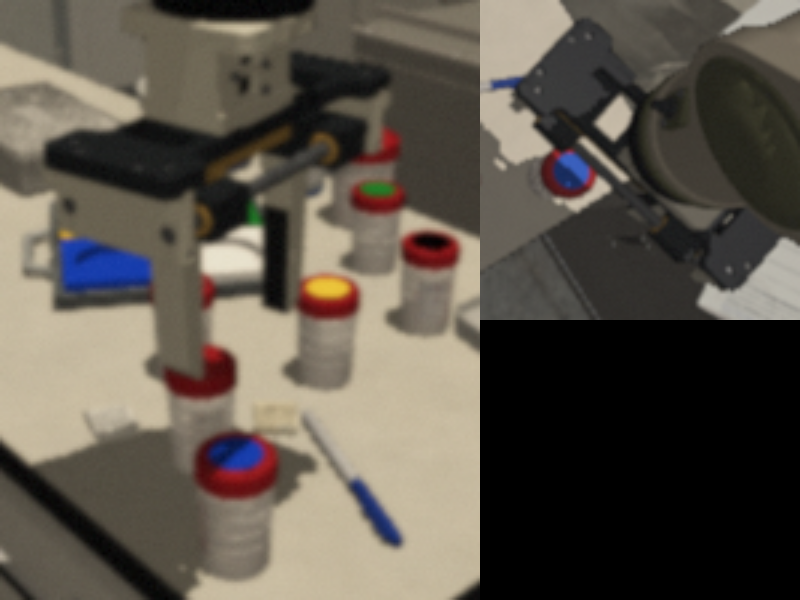

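The finger tips sit about 12 px higher than the reported TCP projects, so I'll measure the tips with the range image.

```bash
python3 - <<'E'
from h import *
from plant import snapshot
np.set_printoptions(precision=3,suppress=True)
s=snapshot("side");W=world(s)
for p in [(217,215),(219,222),(221,228),(222,231),(224,229),(250,205),(253,208),(256,209),(248,200),(257,200)]:print(p,W[p[1],p[0]])
s=snapshot("top");W=world(s)
m=(W[...,2]>.1)&(W[...,2]<.28);m[:160]=0;m[280:]=0;m[:,:330]=0;m[:,450:]=0
for p in [(352,190),(375,200),(390,215),(408,235),(420,250)]:print(p,W[p[1],p[0]])
E
```

```text
(217, 215) [ 0.405 -0.147  0.182]
(219, 222) [ 0.407 -0.147  0.171]
(221, 228) [ 0.41  -0.147  0.161]
(222, 231) [ 0.411 -0.145  0.155]
(224, 229) [ 0.415 -0.142  0.156]
(250, 205) [ 0.466 -0.081  0.159]
(253, 208) [ 0.47  -0.084  0.154]
(256, 209) [ 0.475 -0.081  0.151]
(248, 200) [ 0.463 -0.075  0.165]
(257, 200) [ 0.477 -0.079  0.166]
(352, 190) [ 0.487 -0.03   0.27 ]
(375, 200) [ 0.472 -0.075  0.251]
(390, 215) [ 0.438 -0.072  0.325]
(408, 235) [ 0.405 -0.087  0.35 ]
(420, 250) [ 0.383 -0.139  0.271]
```

```bash
python3 -m crank '{"jaw":[0.2,0.2,0.2],"slide":[[0,-2,22],[0,-2,44],[0,-2,64]],"twist":[[0,0,0],[0,0,0],[0,0,0]]}' >/dev/null; python3 go.py b .017
python3 - <<'E'
from h import *
from plant import snapshot
s=snapshot("side");cv2.imwrite("pics/c3.png",cv2.resize(s["image"][160:310,160:320],(640,600)))
E
```

```text
t 2.55 pos [ 0.4407 -0.1083  0.0563] F [ 0.1 -0.1  0.2] w 0.801 gf 0.0
slide mm [ 2.4  3.  39.3] twist [ 0.001  0.002 -0.007] q [ 0.42  0.55 -0.43  2.31  0.62  0.39  0.24]
```

View pics/c3.png

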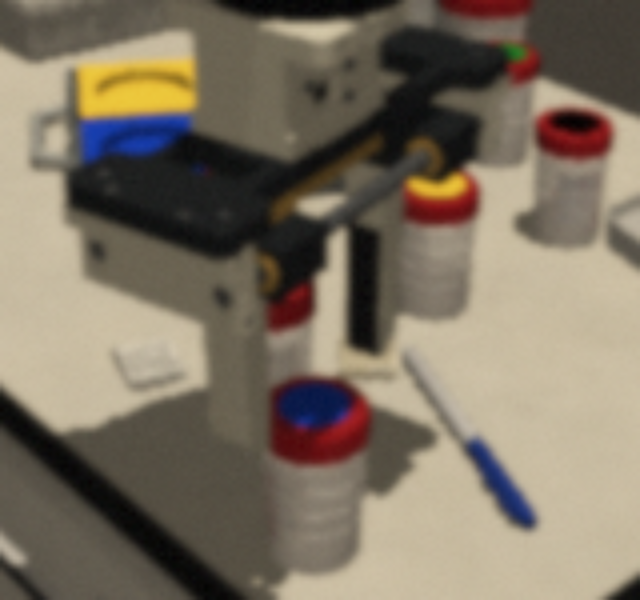

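The pad tips are at about (218,272) and (252,248). Their midpoint lies over the blue lid centre, so the open tips sit roughly 20 mm above the reported TCP. I'll verify with range.

```bash
python3 - <<'E'
from h import *
from plant import snapshot
np.set_printoptions(precision=3,suppress=True)
s=snapshot("side");W=world(s)
for p in [(215,250),(217,262),(219,268),(222,266),(250,235),(251,243),(257,240),(239,260),(239,268),(233,262),(246,262)]:print(p,W[p[1],p[0]])
E
```

```text
(215, 250) [ 0.4   -0.147  0.125]
(217, 262) [ 0.403 -0.148  0.104]
(219, 268) [ 0.405 -0.148  0.094]
(222, 266) [ 0.41  -0.149  0.097]
(250, 235) [ 0.466 -0.081  0.103]
(251, 243) [ 0.467 -0.085  0.09 ]
(257, 240) [ 0.479 -0.08   0.091]
(239, 260) [ 0.444 -0.104  0.072]
(239, 268) [ 0.44  -0.124  0.071]
(233, 262) [ 0.433 -0.108  0.072]
(246, 262) [ 0.454 -0.111  0.071]
```

```bash
python3 -m crank '{"jaw":[0.5,0.55,0.55,0.55,0.55],"slide":[[0,0,-40],[0,0,-64],[0,0,-64],[0,0,-64],[0,0,-64]],"twist":[[0,0,0],[0,0,0],[0,0,0],[0,0,0],[0,0,0]]}' >/dev/null; python3 go.py b .017
python3 - <<'E'
from h import *
from plant import snapshot
np.set_printoptions(precision=3,suppress=True)
s=snapshot("side");W=world(s);cv2.imwrite("pics/c4.png",cv2.resize(s["image"][160:310,160:320],(640,600)))
m=(W[...,2]>.078);m[:, :195]=0;m[:,275:]=0;m[:200]=0;m[260:]=0
for u in range(205,268,3):
    k=np.nonzero(m[:,u]&(W[:,u,1]>-.2)&(W[:,u,1]<-.04))[0]
    if len(k):print(u,k[-1],W[k[-1],u])
E
```

```text
t 3.27 pos [ 0.4398 -0.1073  0.1196] F [ 0.9 -0.3 -0.5] w 0.452 gf 0.0
slide mm [  1.    3.  102.6] twist [-0.001 -0.001 -0.006] q [ 0.55  0.45 -0.58  2.25  0.48  0.55  0.38]
217 225 [ 0.407 -0.124  0.153]
220 228 [ 0.411 -0.127  0.149]
223 230 [ 0.416 -0.124  0.143]
226 231 [ 0.42  -0.128  0.144]
229 232 [ 0.423 -0.133  0.144]
232 232 [ 0.428 -0.13   0.142]
241 217 [ 0.449 -0.089  0.143]
244 218 [ 0.454 -0.093  0.143]
247 219 [ 0.458 -0.096  0.142]
250 218 [ 0.463 -0.095  0.143]
253 212 [ 0.469 -0.089  0.15 ]
```

View pics/c4.png

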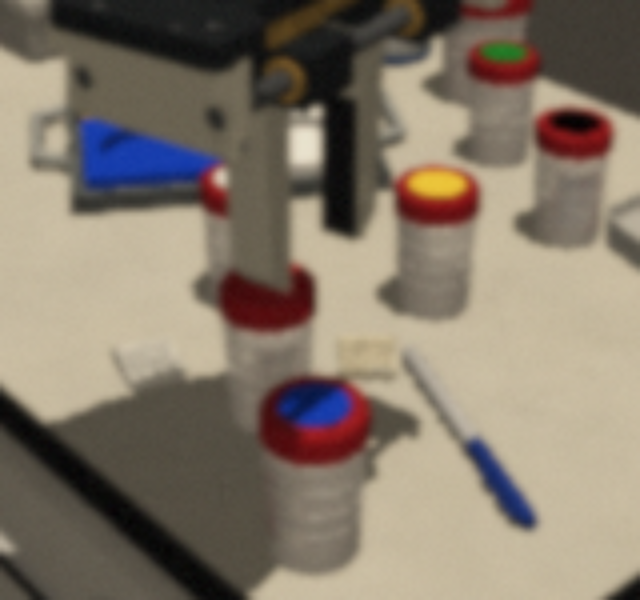

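The tips are at (227,231) and (248,219), with z about 0.143 against a reported 0.120. That is a steady offset of about 23 mm at both openings. I'll descend in stages, trusting vision and force.

```bash
python3 -m crank '{"jaw":[0.2,0.2,0.2,0.2,0.2],"slide":[[1,3,0],[1,3,20],[1,3,45],[1,3,65],[1,3,85]],"twist":[[0,0,0],[0,0,0],[0,0,0],[0,0,0],[0,0,0]]}' >/dev/null; python3 go.py b .017
python3 - <<'E'
from h import *
from plant import snapshot
np.set_printoptions(precision=3,suppress=True)
s=snapshot("side");W=world(s);cv2.imwrite("pics/c5.png",cv2.resize(s["image"][160:310,160:320],(640,600)))
for p in [(215,270),(217,276),(251,250),(251,256),(239,263)]:print(p,W[p[1],p[0]])
E
```

```text
t 3.95 pos [ 0.4417 -0.1039  0.034 ] F [ 0.9 -0.3 -0.8] w 0.802 gf 0.0
slide mm [-0.1 -0.7 17. ] twist [-0.    -0.001 -0.005] q [ 0.38  0.59 -0.38  2.32  0.69  0.33  0.18]
(215, 270) [ 0.4   -0.14   0.084]
(217, 276) [ 0.403 -0.14   0.073]
(251, 250) [ 0.469 -0.08   0.072]
(251, 256) [ 0.469 -0.08   0.06 ]
(239, 263) [ 0.442 -0.112  0.072]
```

View pics/c5.png

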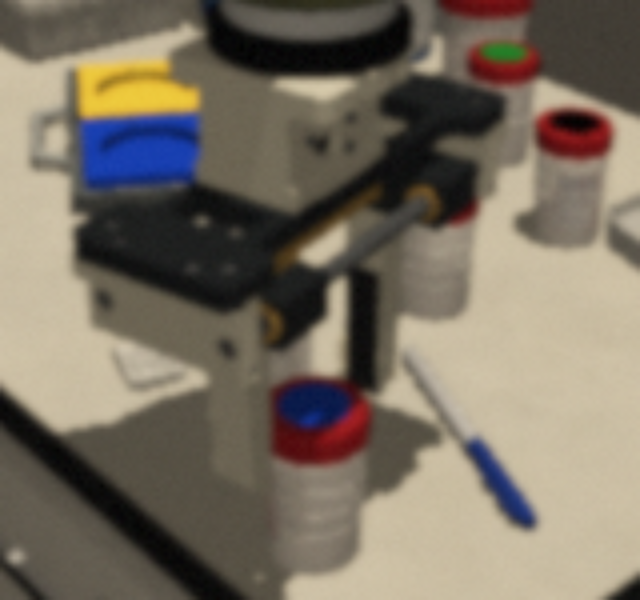

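The fingers straddle the vial (tips near (218,280) and (252,258), z about 0.057). I'll go down 28 mm more and grip.

```bash
python3 -m crank '{"jaw":[0.2,0.2,0.2],"slide":[[0,-1,14],[0,-1,28],[0,-1,28]],"twist":[[0,0,0],[0,0,0],[0,0,0]]}' ;  python3 -m crank '{"jaw":[0.4,0.65,0.8,0.8,0.8],"slide":[[0,0,0],[0,0,0],[0,0,0],[0,0,0],[0,0,0]],"twist":[[0,0,0],[0,0,0],[0,0,0],[0,0,0],[0,0,0]]}' 15; python3 go.py b .15
```

```text
t: 4.38
ee_pos: [0.4407, -0.1046, 0.0065]
ee_rot: [[-0.704, 0.71, -0.002], [0.71, 0.704, -0.0], [0.001, -0.001, -1.0]]
force: [-0.0, 0.9, 0.6]
width: 0.8
grasp_force: 0.0
t: 5.0
ee_pos: [0.4412, -0.1052, 0.0072]
ee_rot: [[-0.703, 0.711, 0.0], [0.711, 0.703, -0.0], [-0.0, 0.0, -1.0]]
force: [-0.1, -0.6, 5.9]
width: 0.451
grasp_force: 15.0
t 5.0 pos [ 0.4412 -0.1052  0.0072] F [-0.1 -0.6  5.9] w 0.451 gf 15.0
slide mm [   0.4    0.5 -142.8] twist [ 0.     0.    -0.005] q [ 0.31  0.64 -0.29  2.34  0.76  0.25  0.11]
```

```bash
python3 -m crank '{"jaw":[0.8,0.8,0.8,0.8,0.8],"slide":[[0,0,-15],[0,0,-45],[0,0,-85],[0,0,-125],[0,0,-140]],"twist":[[0,0,0],[0,0,0],[0,0,0],[0,0,0],[0,0,0]]}' >/dev/null; python3 go.py B .15
python3 - <<'E'
from h import *
from plant import snapshot
s=snapshot("side");cv2.imwrite("pics/c6.png",cv2.resize(s["image"][100:310,130:330],(570,600)))
E
```

```text
t 5.62 pos [ 0.4415 -0.1054  0.1487] F [ 1.2 -0.9 -0.9] w 0.455 gf 15.0
slide mm [287.7 231.5  -1.7] twist [ 0.001  0.002 -0.006] q [ 0.6   0.41 -0.65  2.22  0.43  0.63  0.41]
```

View pics/c6.png

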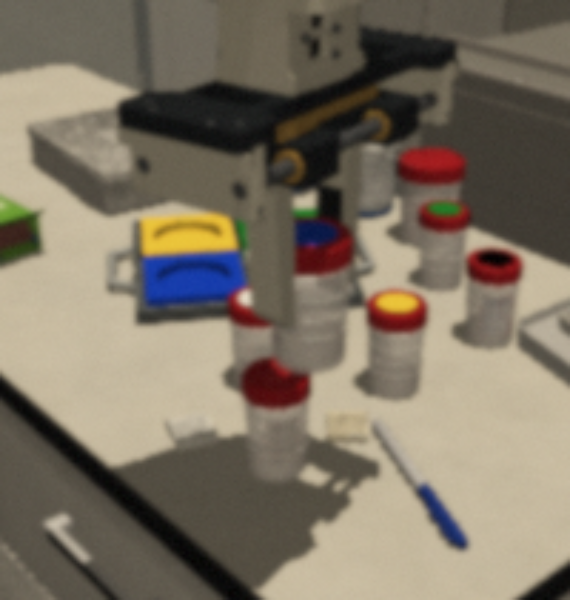

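The blue vial is held upright (lid at about (245,182)). I'll carry it to the blue recess.

```bash
python3 -m crank '{"jaw":[0.8,0.8,0.8,0.8,0.8],"slide":[[15,30,0],[38,72,0],[61,117,0],[85,160,0],[120,180,0]],"twist":[[0,0,0],[0,0,0],[0,0,0],[0,0,0],[0,0,0]]}' >/dev/null; python3 -m crank '{"jaw":[0.8,0.8,0.8,0.8,0.8],"slide":[[45,14,0],[90,28,0],[135,42,0],[160,50,0],[168,52,0]],"twist":[[0,0,0],[0,0,0],[0,0,0],[0,0,0],[0,0,0]]}' >/dev/null; python3 go.py B .06
```

```text
t 6.92 pos [0.4022 0.264  0.1459] F [-0.3 -0.4 -0.9] w 0.45 gf 15.0
slide mm [-2.7  0.  85.9] twist [-0.001 -0.001 -0.002] q [-0.23  0.45 -0.64  2.17  0.43  0.65 -0.39]
```

```bash
python3 -m crank '{"jaw":[0.8,0.8,0.8,0.8,0.8],"slide":[[-2,0,35],[-2,0,75],[-2,0,105],[-2,0,120],[-2,0,120]],"twist":[[0,0,0],[0,0,0],[0,0,0],[0,0,0],[0,0,0]]}' >/dev/null; python3 go.py B .0165
python3 - <<'E'
from h import *
from plant import snapshot
a=snapshot("side")["image"][110:260,150:300];b=snapshot("top")["image"][150:300,120:270]
cv2.imwrite("pics/c7.png",cv2.resize(cv2.hconcat([a,b]),(800,400),interpolation=cv2.INTER_CUBIC))
E
```

```text
t 7.55 pos [0.4042 0.2599 0.0255] F [-0.4  0.1 -0.7] w 0.453 gf 15.0
slide mm [1.6 1.4 9. ] twist [-0.004  0.    -0.006] q [-0.41  0.63 -0.4   2.27  0.69  0.37 -0.62]
```

View pics/c7.png

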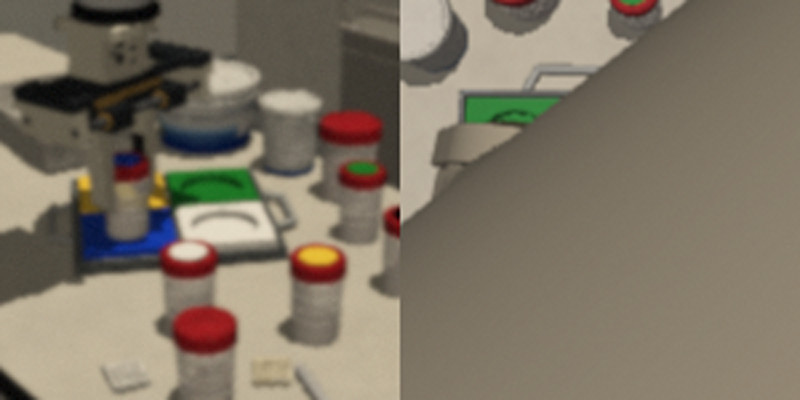

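The vial is centred over the blue recess (crop (128,230) of the side view). Now I'll lower, release and retreat.

```bash
python3 -m crank '{"jaw":[0.8,0.8,0.8],"slide":[[1,1,5],[1,1,9],[1,1,9]],"twist":[[0,0,0],[0,0,0],[0,0,0]]}'|grep -A3 -E "t:|force"; python3 -m crank '{"jaw":[0.5,0.3,0.2,0.2,0.2],"slide":[[0,0,0],[0,0,0],[0,0,0],[0,0,0],[0,0,-15]],"twist":[[0,0,0],[0,0,0],[0,0,0],[0,0,0],[0,0,0]]}' >/dev/null;python3 -m crank '{"jaw":[0.2,0.2,0.2],"slide":[[0,0,-40],[0,0,-80],[0,0,-120]],"twist":[[0,0,0],[0,0,0],[0,0,0]]}' >/dev/null; python3 go.py w .12
```

```text
t: 8.02
ee_pos: [0.4048, 0.2627, 0.0179]
ee_rot: [[-0.703, 0.711, -0.0], [0.711, 0.703, -0.0], [-0.0, -0.0, -1.0]]
force: [-0.1, 0.1, -0.3]
width: 0.454
grasp_force: 15.0
t 9.03 pos [0.4045 0.2626 0.1542] F [ 0.6 -0.   0.2] w 0.799 gf 0.0
slide mm [-140.6  -87.7   34.2] twist [-0.    -0.    -0.005] q [-0.2   0.44 -0.66  2.16  0.43  0.68 -0.38]
```

```bash
python3 -m crank '{"jaw":[0.2,0.2,0.2,0.2,0.2],"slide":[[-45,-28,0],[-90,-56,0],[-130,-81,0],[-140,-88,10],[-140,-88,34]],"twist":[[0,0,0],[0,0,0],[0,0,0],[0,0,0],[0,0,0]]}' >/dev/null; python3 go.py w .007
python3 - <<'E'
from h import *
from plant import snapshot
np.set_printoptions(precision=3,suppress=True)
s=snapshot("side");b=snapshot("top")["image"][150:300,120:270]
for p in [(220,207),(225,212)]:print(world(s)[p[1],p[0]])
cv2.imwrite("pics/c8.png",cv2.resize(cv2.hconcat([s["image"][110:260,150:300],b]),(800,400),interpolation=cv2.INTER_CUBIC))
E
```

```text
t 9.65 pos [0.4414 0.1005 0.119 ] F [ 0.5 -0.4 -0.5] w 0.8 gf 0.0
slide mm [  0.8  -0.2 112. ] twist [ 0.002  0.001 -0.008] q [ 0.1   0.46 -0.61  2.26  0.5   0.56 -0.12]
[0.438 0.084 0.073]
[0.448 0.082 0.062]
```

View pics/c8.png

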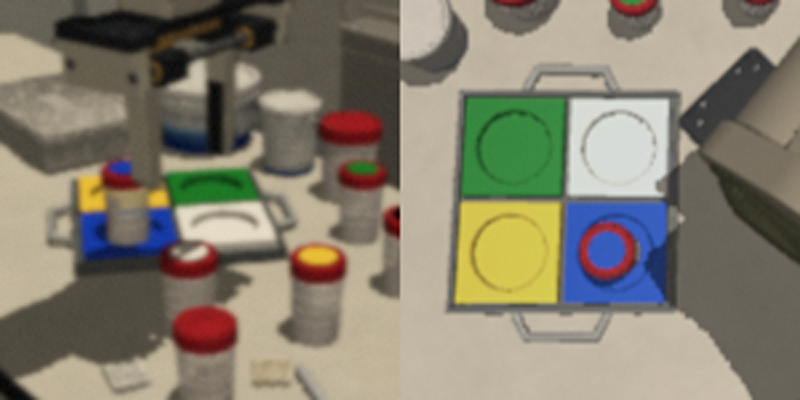

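Blue is seated upright in its recess. Its lid is at top-crop (607,252), shifted left of the recess by parallax. On to white.

```bash
python3 -m crank '{"jaw":[0.2,0.2,0.2,0.2,0.2],"slide":[[1,0,30],[1,0,60],[1,0,90],[1,0,111],[1,0,111]],"twist":[[0,0,0],[0,0,0],[0,0,0],[0,0,0],[0,0,0]]}' |grep -A1 -E "t:|force"
python3 -m crank '{"jaw":[0.4,0.65,0.8,0.8,0.8],"slide":[[0,0,0],[0,0,0],[0,0,0],[0,0,0],[0,0,0]],"twist":[[0,0,0],[0,0,0],[0,0,0],[0,0,0],[0,0,0]]}' 15 |grep -A1 -E "pos|force|width"
python3 -m crank '{"jaw":[0.8,0.8,0.8,0.8,0.8],"slide":[[0,0,-15],[0,0,-45],[0,0,-85],[0,0,-125],[0,0,-140]],"twist":[[0,0,0],[0,0,0],[0,0,0],[0,0,0],[0,0,0]]}' >/dev/null; python3 go.py W .15
```

```text
t: 10.38
ee_pos: [0.4394, 0.1032, 0.0074]
ee_rot: [[-0.705, 0.709, -0.002], [0.709, 0.705, -0.001], [0.001, -0.002, -1.0]]
force: [0.3, 0.3, 0.1]
width: 0.806
grasp_force: 0.0
ee_pos: [0.4404, 0.1021, 0.0084]
ee_rot: [[-0.703, 0.711, 0.001], [0.711, 0.703, 0.0], [-0.001, 0.001, -1.0]]
force: [0.5, -0.3, 6.0]
width: 0.454
grasp_force: 15.0
t 11.62 pos [0.4406 0.102  0.1497] F [ 0.5  0.9 -0.6] w 0.451 gf 15.0
slide mm [ 7.420e+01  1.504e+02 -1.000e-01] twist [ 0.002  0.001 -0.006] q [ 0.17  0.42 -0.69  2.22  0.45  0.64 -0.07]
```

```bash
python3 -m crank '{"jaw":[0.8,0.8,0.8,0.8,0.8],"slide":[[18,37,0],[40,80,0],[60,122,0],[74,150,0],[74,150,0]],"twist":[[0,0,0],[0,0,0],[0,0,0],[0,0,0],[0,0,0]]}' >/dev/null;  python3 -m crank '{"jaw":[0.8,0.8,0.8,0.8,0.8],"slide":[[0,0,35],[0,0,75],[0,0,105],[0,0,120],[0,0,120]],"twist":[[0,0,0],[0,0,0],[0,0,0],[0,0,0],[0,0,0]]}' >/dev/null;  python3 go.py W .018
```

```text
t 12.88 pos [0.4939 0.2594 0.0272] F [ 0.5  0.6 -1.1] w 0.454 gf 15.0
slide mm [-0.3  1.9  9.2] twist [-0.002 -0.    -0.005] q [-0.25  0.69 -0.5   2.09  0.66  0.52 -0.45]
```

```bash
python3 -m crank '{"jaw":[0.8,0.8,0.8],"slide":[[0,1,5],[0,1,9],[0,1,9]],"twist":[[0,0,0],[0,0,0],[0,0,0]]}'|grep -A1 -E "pos|force"; python3 -m crank '{"jaw":[0.5,0.3,0.2,0.2,0.2],"slide":[[0,0,0],[0,0,0],[0,0,0],[0,0,0],[0,0,-15]],"twist":[[0,0,0],[0,0,0],[0,0,0],[0,0,0],[0,0,0]]}' >/dev/null;python3 -m crank '{"jaw":[0.2,0.2,0.2],"slide":[[0,0,-40],[0,0,-80],[0,0,-120]],"twist":[[0,0,0],[0,0,0],[0,0,0]]}' >/dev/null; python3 go.py y .12
```

```text
ee_pos: [0.4954, 0.2609, 0.0192]
ee_rot: [[-0.703, 0.711, 0.0], [0.711, 0.703, 0.0], [-0.0, 0.0, -1.0]]
force: [0.1, 0.4, -0.3]
width: 0.451
grasp_force: 15.0
t 14.25 pos [0.495  0.2609 0.1562] F [ 1.1 -0.  -0. ] w 0.798 gf 0.0
slide mm [-162.5  -99.6   36.2] twist [ 0.    -0.    -0.005] q [-0.12  0.53 -0.67  1.99  0.46  0.78 -0.28]
```

```bash
python3 -m crank '{"jaw":[0.2,0.2,0.2,0.2,0.2],"slide":[[-45,-28,0],[-90,-56,0],[-135,-83,0],[-162,-99,10],[-162,-99,36]],"twist":[[0,0,0],[0,0,0],[0,0,0],[0,0,0],[0,0,0]]}' >/dev/null; python3 go.py y .007
python3 - <<'E'
from h import *
from plant import snapshot
s=snapshot("top");np.set_printoptions(precision=3,suppress=True)
for p in [(202,245),(200,207)]:
    m=find(s,*p,22,.07,.095);print(m[1],plane(s,*m[1],.082),m[3])
E
```

```text
t 14.88 pos [0.5402 0.0728 0.1192] F [ 1.  -0.1  0.4] w 0.799 gf 0.0
slide mm [  3.2   0.4 112.2] twist [ 0.001  0.003 -0.011] q [ 0.2   0.56 -0.64  2.06  0.52  0.69  0.  ]
(197.7083282470703, 243.8697967529297) [0.405 0.26  0.082] [0.405 0.26  0.082]
(199.35714721679688, 202.5) [0.495 0.258 0.082] [0.495 0.258 0.082]
```

Both packed vials stand at lid height 0.082, which means seated. Now the yellow grasp.

```bash
python3 -m crank '{"jaw":[0.2,0.2,0.2,0.2,0.2],"slide":[[1,0,30],[2,0,60],[2,0,90],[2,0,111],[2,0,111]],"twist":[[0,0,0],[0,0,0],[0,0,0],[0,0,0],[0,0,0]]}' |grep -A1 -E "pos|force"
python3 -m crank '{"jaw":[0.4,0.65,0.8,0.8,0.8],"slide":[[0,0,0],[0,0,0],[0,0,0],[0,0,0],[0,0,0]],"twist":[[0,0,0],[0,0,0],[0,0,0],[0,0,0],[0,0,0]]}' 15 |grep -A1 -E "pos|force|width"
python3 -m crank '{"jaw":[0.8,0.8,0.8,0.8,0.8],"slide":[[0,0,-15],[0,0,-45],[0,0,-85],[0,0,-125],[0,0,-150]],"twist":[[0,0,0],[0,0,0],[0,0,0],[0,0,0],[0,0,0]]}' >/dev/null; python3 go.py Y .15
```

```text
ee_pos: [0.5368, 0.078, 0.0068]
ee_rot: [[-0.704, 0.71, -0.002], [0.71, 0.704, -0.0], [0.001, -0.002, -1.0]]
force: [-1.0, 0.3, 0.8]
width: 0.801
grasp_force: 0.0
ee_pos: [0.5378, 0.0775, 0.0075]
ee_rot: [[-0.703, 0.711, 0.001], [0.711, 0.703, -0.0], [-0.001, 0.001, -1.0]]
force: [-1.0, -1.1, 7.2]
width: 0.454
grasp_force: 15.0
t 16.8 pos [0.5374 0.0777 0.1596] F [ 0.3  0.6 -0.6] w 0.454 gf 15.0
slide mm [288.5 100.6   9.5] twist [ 0.001  0.001 -0.005] q [ 0.24  0.51 -0.69  2.02  0.46  0.77  0.05]
```

```bash
python3 -m crank '{"jaw":[0.8,0.8,0.8,0.8,0.8],"slide":[[30,10,0],[78,27,0],[126,44,0],[174,61,0],[222,78,0]],"twist":[[0,0,0],[0,0,0],[0,0,0],[0,0,0],[0,0,0]]}' >/dev/null;  python3 -m crank '{"jaw":[0.8,0.8,0.8,0.8,0.8],"slide":[[36,12,0],[60,20,0],[66,22,0],[66,22,10],[66,22,40]],"twist":[[0,0,0],[0,0,0],[0,0,0],[0,0,0],[0,0,0]]}' >/dev/null;  python3 go.py Y .028
```

```text
t 18.05 pos [0.4075 0.3515 0.1171] F [ 0.1  0.2 -1.3] w 0.457 gf 15.0
slide mm [ 2.5  0.2 89.1] twist [ 0.002  0.001 -0.008] q [-0.37  0.55 -0.63  2.07  0.53  0.67 -0.58]
```

```bash
python3 -m crank '{"jaw":[0.8,0.8,0.8,0.8,0.8],"slide":[[1,0,35],[1,0,65],[1,0,89],[1,0,95],[1,0,99]],"twist":[[0,0,0],[0,0,0],[0,0,0],[0,0,0],[0,0,0]]}' >/dev/null; python3 go.py Y .0175
```

```text
t 18.68 pos [0.4057 0.3526 0.018 ] F [ 0.3  0.3 -0.8] w 0.454 gf 15.0
slide mm [0.4 0.8 0.5] twist [-0.     0.    -0.006] q [-0.5   0.69 -0.48  2.14  0.7   0.47 -0.74]
```

```bash
python3 -m crank '{"jaw":[0.8,0.5,0.3,0.2,0.2],"slide":[[0,0,0],[0,0,0],[0,0,0],[0,0,0],[0,0,0]],"twist":[[0,0,0],[0,0,0],[0,0,0],[0,0,0],[0,0,0]]}' >/dev/null;python3 -m crank '{"jaw":[0.2,0.2,0.2,0.2],"slide":[[0,0,-15],[0,0,-55],[0,0,-100],[0,0,-135]],"twist":[[0,0,0],[0,0,0],[0,0,0],[0,0,0]]}' >/dev/null; python3 go.py g .15
```

```text
t 19.8 pos [0.4051 0.3535 0.1557] F [ 0.6 -0.3 -0.2] w 0.799 gf 0.0
slide mm [-233.1   77.7    5.7] twist [ 0.001 -0.    -0.005] q [-0.34  0.51 -0.69  2.04  0.47  0.75 -0.53]
```

```bash
python3 -m crank '{"jaw":[0.2,0.2,0.2,0.2,0.2],"slide":[[-47,16,0],[-94,31,0],[-141,47,0],[-188,62,0],[-233,77,0]],"twist":[[0,0,0],[0,0,0],[0,0,0],[0,0,0],[0,0,0]]}' >/dev/null;  python3 -m crank '{"jaw":[0.2,0.2],"slide":[[0,0,10],[0,0,36]],"twist":[[0,0,0],[0,0,0]]}' >/dev/null; python3 go.py g .007
python3 - <<'E'
from h import *
from plant import snapshot
s=snapshot("top");np.set_printoptions(precision=3,suppress=True)
cv2.imwrite("pics/c9.png",cv2.resize(s["image"][100:300,120:400],(700,500),interpolation=cv2.INTER_CUBIC))
E
```

```text
t 20.68 pos [0.6241 0.2423 0.1182] F [-0.8  0.   0.1] w 0.8 gf 0.0
slide mm [-0.000e+00  1.000e-01  1.112e+02] twist [ 0.002 -0.    -0.006] q [-0.06  0.69 -0.64  1.77  0.53  0.85 -0.16]
```

View pics/c9.png

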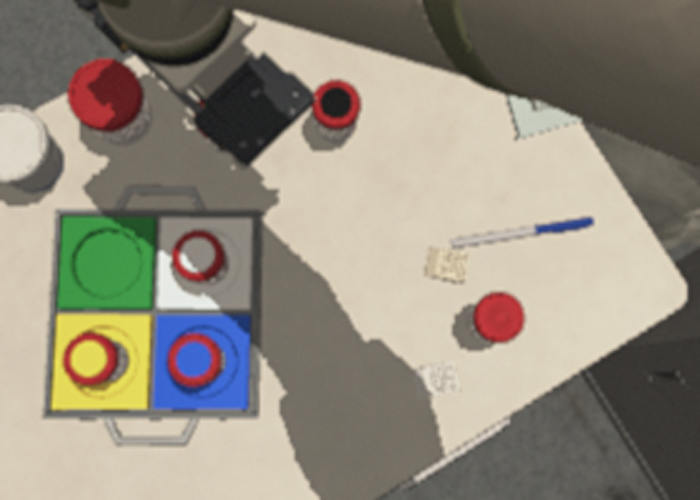

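Yellow, blue and white are seated (crop (90,360), (195,360), (198,256)), and black (337,103) and plain (498,317) are untouched. Now the green grasp.

```bash
python3 -m crank '{"jaw":[0.2,0.2,0.2,0.2,0.2],"slide":[[0,0,30],[0,0,60],[0,0,90],[0,0,111],[0,0,111]],"twist":[[0,0,0],[0,0,0],[0,0,0],[0,0,0],[0,0,0]]}' |grep -A1 -E "pos|force"
python3 -m crank '{"jaw":[0.4,0.65,0.8,0.8,0.8],"slide":[[0,0,0],[0,0,0],[0,0,0],[0,0,0],[0,0,0]],"twist":[[0,0,0],[0,0,0],[0,0,0],[0,0,0],[0,0,0]]}' 15 |grep -A1 -E "pos|force|width"
python3 -m crank '{"jaw":[0.8,0.8,0.8,0.8,0.8],"slide":[[0,0,-15],[0,0,-45],[0,0,-85],[0,0,-125],[0,0,-140]],"twist":[[0,0,0],[0,0,0],[0,0,0],[0,0,0],[0,0,0]]}' >/dev/null; python3 go.py G .15
```

```text
ee_pos: [0.6227, 0.2419, 0.0052]
ee_rot: [[-0.704, 0.71, -0.002], [0.71, 0.704, -0.001], [0.001, -0.002, -1.0]]
force: [1.2, -0.8, 0.2]
width: 0.799
grasp_force: 0.0
ee_pos: [0.6244, 0.2422, 0.0067]
ee_rot: [[-0.703, 0.711, 0.001], [0.711, 0.703, 0.001], [-0.0, 0.001, -1.0]]
force: [1.4, -0.1, 6.0]
width: 0.45
grasp_force: 15.0
t 22.6 pos [0.6244 0.2423 0.1488] F [ 0.6 -0.3 -0.2] w 0.452 gf 15.0
slide mm [166.5 -13.   -1.3] twist [ 0.003  0.001 -0.005] q [-0.04  0.66 -0.66  1.75  0.5   0.9  -0.14]
```

```bash
python3 -m crank '{"jaw":[0.8,0.8,0.8,0.8,0.8],"slide":[[35,-3,0],[80,-6,0],[125,-10,0],[155,-12,0],[166,-13,0]],"twist":[[0,0,0],[0,0,0],[0,0,0],[0,0,0],[0,0,0]]}' >/dev/null;  python3 -m crank '{"jaw":[0.8,0.8,0.8,0.8,0.8],"slide":[[0,0,20],[0,0,55],[0,0,90],[0,0,115],[0,0,120]],"twist":[[0,0,0],[0,0,0],[0,0,0],[0,0,0],[0,0,0]]}' >/dev/null;  python3 go.py G .0168
```

```text
t 23.85 pos [0.4978 0.3481 0.023 ] F [-0.1  0.1 -0.3] w 0.452 gf 15.0
slide mm [2.3 2.5 6.2] twist [-0.005  0.    -0.007] q [-0.36  0.74 -0.53  1.97  0.65  0.61 -0.55]
```

```bash
python3 -m crank '{"jaw":[0.8,0.8],"slide":[[0,1,0],[0,1,0]],"twist":[[0,0,0],[0,0,0]]}' >/dev/null;  python3 go.py G .0168
```

```text
t 24.1 pos [0.4994 0.3515 0.0267] F [-0.6 -0.4 -0.6] w 0.451 gf 15.0
slide mm [ 0.9 -1.   9.9] twist [ 0.001  0.    -0.006] q [-0.36  0.74 -0.54  1.97  0.65  0.61 -0.54]
```

```bash
python3 -m crank '{"jaw":[0.8,0.8,0.8],"slide":[[0,0,5],[0,0,9],[0,0,9]],"twist":[[0,0,0],[0,0,0],[0,0,0]]}'|grep -A1 -E "pos|force"; python3 -m crank '{"jaw":[0.8,0.5,0.3,0.2,0.2],"slide":[[0,0,0],[0,0,0],[0,0,0],[0,0,0],[0,0,0]],"twist":[[0,0,0],[0,0,0],[0,0,0],[0,0,0],[0,0,0]]}' >/dev/null;python3 -m crank '{"jaw":[0.2,0.2,0.2,0.2],"slide":[[0,0,-15],[0,0,-55],[0,0,-100],[0,0,-135]],"twist":[[0,0,0],[0,0,0],[0,0,0],[0,0,0]]}' >/dev/null
python3 -m crank '{"jaw":[0.2,0.2,0.2,0.2,0.2],"slide":[[-45,0,-10],[-90,0,-10],[-135,0,-10],[-180,0,-10],[-200,0,-10]],"twist":[[0,0,0],[0,0,0],[0,0,0],[0,0,0],[0,0,0]]}' >/dev/null; python3 go.py g .15
python3 - <<'E'
from h import *
from plant import snapshot
s=snapshot("top");np.set_printoptions(precision=3,suppress=True)
cv2.imwrite("pics/c10.png",cv2.resize(s["image"][100:300,120:400],(700,500),interpolation=cv2.INTER_CUBIC))
for p in [(197,244),(199,203),(157,243),(160,203)]:
    m=find(s,*p,18,.07,.095);print(m[1],plane(s,*m[1],.082),m[3])
for n in("black","plain"):print(n,find(s,*top[n])[3])
E
```

```text
ee_pos: [0.4984, 0.3513, 0.0168]
ee_rot: [[-0.703, 0.711, -0.0], [0.711, 0.703, -0.0], [-0.0, -0.0, -1.0]]
force: [0.1, 0.1, 0.4]
width: 0.453
grasp_force: 15.0
t 26.23 pos [0.6409 0.2066 0.1626] F [-0.6  0.5  0. ] w 0.803 gf 0.0
slide mm [37.3 13.4 12.6] twist [ 0.     0.001 -0.009] q [ 0.02  0.65 -0.67  1.73  0.49  0.94 -0.07]
(197.7742462158203, 243.9648895263672) [0.405 0.26  0.082] [0.405 0.26  0.082]
(199.10000610351562, 202.5) [0.495 0.258 0.082] [0.495 0.259 0.082]
(156.11224365234375, 243.61734008789062) [0.407 0.349 0.082] [0.407 0.348 0.082]
(157.5, 202.0) [0.497 0.349 0.082] [0.497 0.349 0.082]
black [0.631 0.132 0.073]
plain [ 0.437 -0.006  0.073]
```

View pics/c10.png

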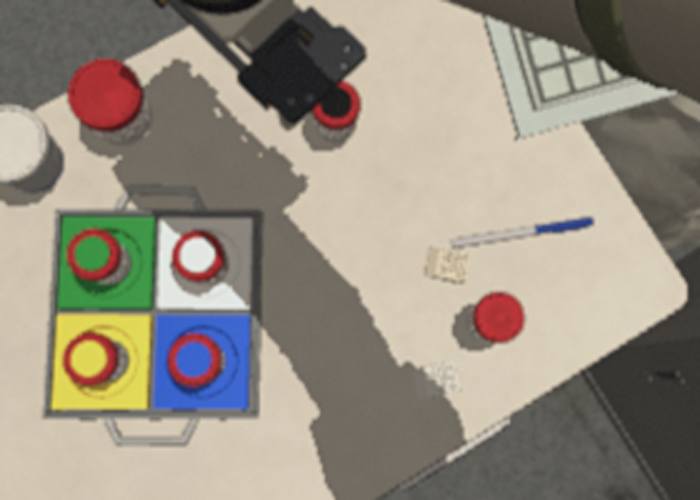

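All four vials are upright in their matching recesses, with lids at 0.082 m. Black and plain haven't moved, and the gripper is clear of everything.

```bash
python3 -c "
from plant import job_done
print(job_done())"
```

```text
the job is handed in; nothing more can be done
None
```

The yellow, green, blue and white vials are standing upright in their matching caddy recesses, the black-dot and plain vials were left where they stood, and the job was handed in at about 26 s.

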